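# Slide the pepper mill home into the condiment rack

### The job

Push the tall wooden pepper mill across the worktop into the empty bay of the low wooden condiment rack, beside the salt shaker, until it stands fully home against the back rail. Push it gently with the fingers and keep it standing upright on the worktop all the way: it must not tip or be lifted. Leave the salt shaker and the other things where they are.

Things in the scene. Friction and masses are not known exactly. Their poses are not given: they have to be found in the camera images.
- pepper_mill: dark brown turned wooden pepper mill, 220 mm tall, round, widest diameter 58 mm (radius 29 mm at its foot), about 0.18 kg, standing loose on the worktop. Origin: centre of its underside, on the worktop; z is its upright axis (it stands up to 0.03 rad out of plumb). It slides on its foot but tips over easily when pushed higher than roughly 35 mm above the worktop.
- rack: low wooden two-bay rack, fixed, open in front, no floor. x axis points into the bays, y left, z up. Back rail 42 mm high, face at x = +29 mm; three side rails, 30 mm high, 14 mm thick, run from it to rounded ends at x = -30 mm, centred at y = +49, -49, -147 mm. Bays 84 mm wide: empty one centred at y = 0, salt's at y = -98 mm. Origin: on the worktop in the empty bay, 29 mm before the back rail.
- pepper_bay (a point): point on the worktop, same place and axes as the rack's origin: where the centre of the pepper mill's underside comes when the mill touches the back rail in the middle of the empty bay
- salt_shaker: glass salt shaker with a grey metal top, 44 mm diameter, 90 mm tall, standing loose in the rack's other bay. Origin: centre of its underside.
- syrup_bottle: dark bottle with orange label and wide black cap, 68 mm diameter, 182 mm tall, loose; to be left alone. Origin: centre of its underside.
- mug_blue: white mug with a small leaf pattern, 92 mm across, 127 mm with its handle, 95 mm tall, loose; to be left alone. Origin: centre of its underside.
- garlic: garlic bulb, 60 mm diameter, 59 mm tall, loose; to be left alone. Origin: centre of its underside.
Not all that is in view belongs to the job. Leave any blue look-alike of the pepper_mill alone.

How it is judged (in metres and radians):
At the end, for the whole second after the job is handed in: The pepper mill stands upright (within 0.08 rad) and at rest on the worktop in the rack's empty bay, between the side rails, its foot within 10 mm of the back rail (x of pepper_mill in the frame of pepper_bay between -0.01 and 0.006 m and y of pepper_mill in the frame of pepper_bay between -0.02 and 0.02 m and angle between pepper_mill's own z axis and vertical below 0.08 rad and height (world z) of pepper_mill below 0.004 m and linear speed of pepper_mill below 0.01 m/s); the robot touches nothing.
It fails at once if the pepper mill leans more than 0.2 rad (angle between pepper_mill's own z axis and vertical above 0.2 rad).
It fails at once if the pepper mill is lifted off the worktop (underside centre over 10 mm up) (height (world z) of pepper_mill above 0.01 m).
It fails at once if the pepper mill is pushed or squeezed with more than 25 N (contact force between the arm and pepper_mill above 25 N).
It fails at once if the salt shaker, syrup bottle, mug or garlic is moved more than 15 mm (distance of any of salt_shaker, syrup_bottle, mug_blue, garlic from where it was at the start of the episode above 0.015 m).
It also fails if it takes over 72 s, if anything falls off the work surface, if the arm or the gripper's body presses on something with over 40 N, if the wrist force passes 120 N, or if a joint passes its speed limit or range.

### The arm

A 6-joint arm with a two-finger parallel gripper is mounted at the origin on a cart in front of the work surface, level with it; the furniture and walls round the work are solid. World frame = base frame: x ahead of the robot, y to its left, z up, the work surface at z = 0. Lengths are in mm, angles in rad, forces in N, time in s.
With the tool pointing down it reaches from about 350 to 775 mm from the base axis. Payload 7.3 kg.
Tool frame: the origin (TCP) lies at the very end of the fingers, on their centre line; the grasp point (between the pads) lies 19 mm behind it; z points along the fingers, y is the line along which they close (so a half turn about z gives the same grasp; the last joint's range is limited). The gripper opens to 92 mm and grips with 3 to 60 N. Pads are 19 mm wide; open, the fingers measure 130 mm over their backs; the gripper's body (75 mm by 190 mm) begins 47 mm behind the grasp point.
Start: joints at [1.085, 0.342, 1.524, -0, 1.275, -0.146], TCP at [174.968, 495.006, 226.741] pointing down, gripper open.
Joint ranges: [-2.53, 2.53], [-0.77, 2.02], [0.04, 2.7], [-1, 4.14], [0.28, 2.66], [-3.11, 3.11]. Speed limits (rad/s): [2.57, 2.57, 3.14, 3.14, 3.14, 3.14].

### API

Orientations are given as [roll, pitch, yaw] about the fixed x, y, z axes, in that order (R = Rz(yaw) Ry(pitch) Rx(roll)).
In Python, from plant import get_obs, vision, workorder gives the robot as it stands.
- The arm moves only by the shell command python3 -m pendant 'ROWS' [OPENING]. ROWS is a JSON object of lists of equal length, an entry for each row: "dp": the shift along the tool's x, y, z in m, a list of three; "rotation": the turn, a rotation vector about the tool's x, y, z in rad, a list of three. A call has 1 to 8 rows; each row is the pose to reach, as a shift and turn from the pose commanded when the call began, along the tool's axes at that moment; what a row does not reach only later rows make up. A row lasts 1/8 s, in which the tool goes at most 62.5 mm and 10.7 degrees, less where a joint would pass 70% of its speed; a pose out of reach is approached as far as the arm can. A call with a gripper value outside its range is refused whole. OPENING is the finger opening in m, from 0 to 0.0918, set as the call begins (- or left out, the last holds). The fingers move at their own pace and stop on an object; the grip force is fixed at half the most. Time passes only in rows, so rows that repeat a pose let the fingers close. It gives the time, the measured TCP pose, the force, the opening and the grip force at its end, in the units of the state.
- get_obs(): the state, without advancing time (a new reading comes with each control period).
- vision.capture(name): name is "scene" or "top" or "wrist"; returns a dict with "pixels" (480x640x3 uint8, red, green, blue), "vfov" (degrees; the focal length in pixels is half the picture's height over the tangent of half this angle, whatever the lens; pixels are square), "cx", "cy" (the principal point, pixels), "pose" (4x4, takes a point from camera to world coordinates); the wrist camera has in their place "T_tool_cam" (4x4, takes a point from camera to tool coordinates, whose origin is the TCP and whose axes are the flange's). Camera axes: x right, y up, looking along -z (the intrinsics and any distortion apply to the point x, -y, -z); pixel columns grow to the right and rows downward; lengths in mm; the calibration is good to about 2 mm. The wrist camera is an equidistant fisheye: a pixel r from the principal point sees the ray r / f radians off the axis. A picture is of the moment at which its call begins: read the wrist's pose just before it. There is no depth.
- workorder.close_job(): hands the job in; it is judged then, once.
The state is a dict: "time": time; "joint_positions": joint angles; "dq": joint speeds; "tau": joint torques, N m; "tool_pos": TCP position; "tcp_rot": TCP orientation; "contact_force": force on the tool from outside, world axes, zero at the start; "moment": the same for the moment, N m; "grip_width": finger opening in mm; "finger_force": force on a finger pad.
Only numpy, scipy, OpenCV 4.12 (cv2) and the standard library are available. Lean on these libraries where they do the work, as an engineer would, in place of code of your own. Each camera call takes 0.05 s, during which the arm holds its last target. There are 200 camera calls.

## Working session

There is one attempt and no reset: what is moved stays moved. The work goes in short steps, Python scripts to look and compute and a shell command to move; the robot and the scene stay as the last step left them, time stands still between calls to the robot, and variables do not carry over. Pictures are saved under pics/ and viewed, at most 10 in all, crops included, and the job is handed in when it is done.

```bash
mkdir -p pics; cat > h.py <<'E'
import numpy as np, cv2
from plant import get_obs, vision, workorder
def ray(c,u,v):
    f=240/np.tan(np.radians(c["vfov"])/2)
    d=np.array([(u-c["cx"])/f,-(v-c["cy"])/f,-1.]); P=np.array(c["pose"])
    return P[:3,3],P[:3,:3]@d
def onplane(c,u,v,z):
    o,d=ray(c,u,v); return o+d*(z-o[2])/d[2]
def proj(c,p):
    P=np.array(c["pose"]); q=P[:3,:3].T@(np.array(p)-P[:3,3]); f=240/np.tan(np.radians(c["vfov"])/2)
    return c["cx"]-f*q[0]/q[2], c["cy"]+f*q[1]/q[2]
E
python3 - <<'E'
from h import *
for n in("scene","top"):
    c=vision.capture(n); cv2.imwrite(f"pics/{n}0.png",c["pixels"][:,:,::-1]); print(n,c["vfov"],c["cx"],c["cy"],[k for k in c],np.round(c["pose"],3).tolist())
o=get_obs();print(o["tool_pos"],o["tcp_rot"],o["time"])
E
```

```text
scene 51.91822886103936 322.693667784927 238.4315629623722 ['pixels', 'vfov', 'cx', 'cy', 'pose'] [[0.234, 0.828, -0.509, 98.4], [-0.972, 0.205, -0.112, 130.825], [0.012, 0.521, 0.853, 799.631], [0.0, 0.0, 0.0, 1.0]]
top 46.60190821799509 309.3405354297499 241.46754975709365 ['pixels', 'vfov', 'cx', 'cy', 'pose'] [[-0.168, 0.883, -0.437, 108.555], [-0.986, -0.144, 0.087, 295.066], [0.014, 0.446, 0.895, 1021.688], [0.0, 0.0, 0.0, 1.0]]
[174.80364948 494.6833959  226.12598041] [-3.14028936e+00 -1.72033205e-04  2.80177541e+00] 0.1
```

View pics/scene0.png

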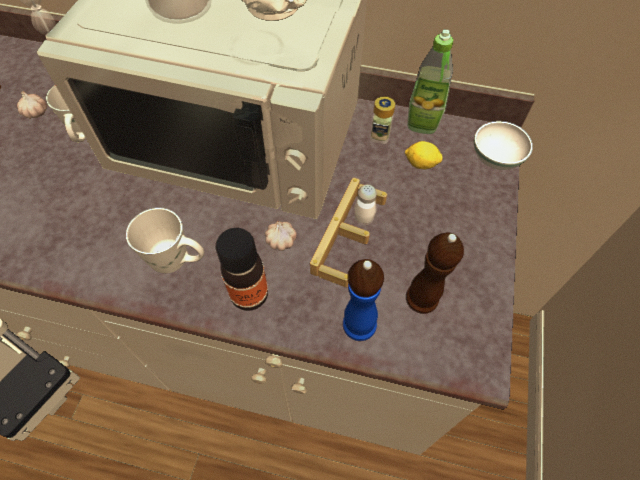

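View pics/top0.png

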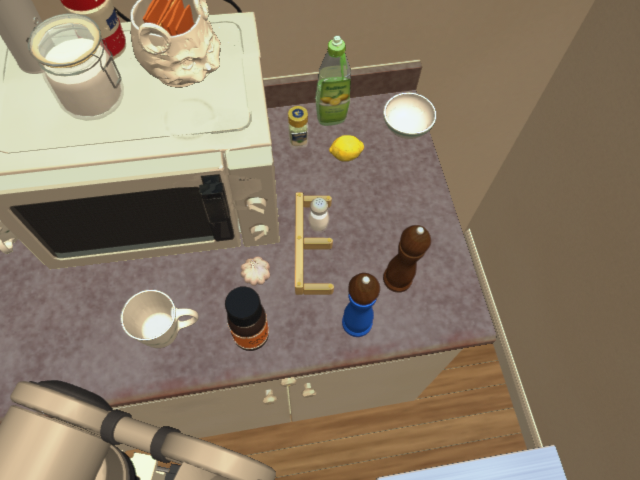

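The scene view shows the mill's foot near (425,298), the rack at (345,230) with its empty bay nearest the robot, and the blue look-alike at (361,320). In the top view the mill's foot is at (399,280), the back rail runs along u≈300, and the empty bay lies between the rails at v≈241 and v≈289.

```bash
python3 - <<'E'
from h import *
def comp(m,seed):
    n,l,s,c=cv2.connectedComponentsWithStats(m.astype(np.uint8)); 
    ys,xs=np.nonzero(m); i=np.argmin((xs-seed[0])**2+(ys-seed[1])**2); return l==l[ys[i],xs[i]]
seeds={"top":(398,280),"scene":(425,295)}
rk={"top":(299,265),"scene":(330,245)}
for n in("top","scene"):
    c=vision.capture(n); im=c["pixels"]; hsv=cv2.cvtColor(im,cv2.COLOR_RGB2HSV)
    h,s,v=[hsv[...,i].astype(int) for i in range(3)]
    mm=comp((h<16)&(s>110)&(v<130),seeds[n])
    ys,xs=np.nonzero(mm); print(n,"mill bbox",xs.min(),xs.max(),ys.min(),ys.max(),mm.sum())
    # lower foot outline: per-column lowest pixel; cast to z=0
    pts=[]
    yb=ys.max()
    for u in range(xs.min(),xs.max()+1):
        q=ys[xs==u]
        if len(q) and q.max()>yb-10: pts.append(onplane(c,u,q.max()+.5,0)[:2])
    pts=np.array(pts)
    from scipy.optimize import least_squares
    f=lambda p:np.hypot(*(pts-p).T)-29
    r=least_squares(f,pts.mean(0)+[29,0],loss="soft_l1"); print(" foot centre",r.x.round(1),"rms",np.sqrt((f(r.x)**2).mean()).round(2),len(pts))
    rm=comp((h>12)&(h<28)&(s>90)&(v>110),rk[n]); ys,xs=np.nonzero(rm); print(" rack",xs.min(),xs.max(),ys.min(),ys.max())
    x0,y0=(275,180) if n=="top" else (300,170)
    cr=im[y0:y0+145,x0:x0+180].copy()
    ed=cv2.resize(cr,None,fx=4,fy=4,interpolation=cv2.INTER_CUBIC)
    ct,_=cv2.findContours(cv2.resize((mm)[y0:y0+145,x0:x0+180].astype(np.uint8),None,fx=4,fy=4,interpolation=0),0,1)
    cv2.drawContours(ed,ct,-1,(0,255,0),1)
    ed=ed[:,:,::-1].copy()
    for k in range(0,180,20): cv2.putText(ed,str(x0+k),(4*k,10),0,.35,(255,255,255),1); cv2.line(ed,(4*k,12),(4*k,18),(255,255,255),1)
    for k in range(0,145,20): cv2.putText(ed,str(y0+k),(0,4*k+4),0,.35,(255,255,255),1)
    cv2.imwrite(f"pics/crop_{n}.png",ed)
E
```

```text
top mill bbox 384 429 225 291 1679
 foot centre [500.1  36.3] rms 0.62 27
 rack 295 333 192 294
scene mill bbox 406 462 232 313 2404
 foot centre [498.2  36.5] rms 0.63 30
 rack 310 369 177 287
```

View pics/crop_top.png

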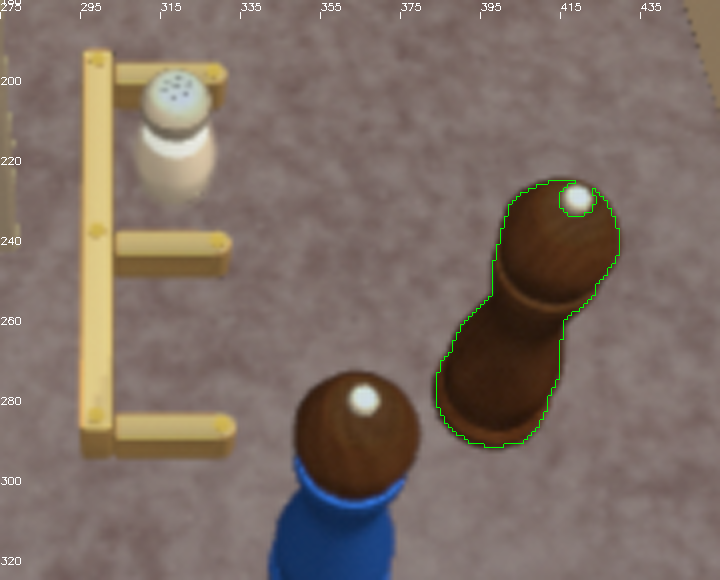

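View pics/crop_scene.png

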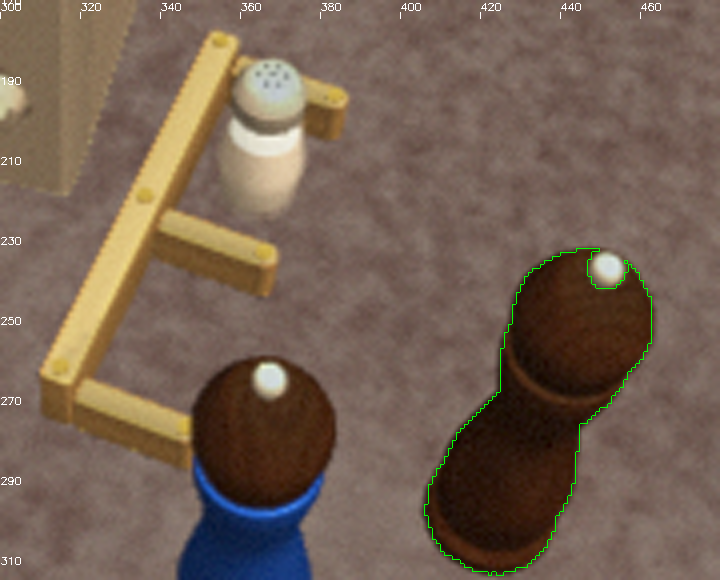

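The top crop puts the back rail's front top edge between (303.2,193) and (303,286.8), with rail-end knobs at (332,198), (332,240) and (333,286). The scene crop agrees: knobs at (383,195) and (366,233), with the near rail's end hidden behind the blue mill.

```bash
python3 - <<'E'
from h import *
t=vision.capture("top"); s=vision.capture("scene")
r=lambda c,u,v,z:onplane(c,u,v,z)[:2].round(1)
print("back edge z42 top",r(t,303.2,193,42),r(t,303,286.8,42),"scene",r(s,359.7,181,42),r(s,318.7,266,42))
for k,p in dict(far=(329.5,198.5),mid=(330.3,240.5),near=(331,286.5)).items(): print(k,"knob/end z30",r(t,*p,30))
print("tips",r(t,331.7,198.7,30),r(t,332.7,240.8,30),r(t,333.7,286.3,30))
print("scene knobs",r(s,382.5,194,30),r(s,366,233,30))
def tri(a,b):
    (o1,d1),(o2,d2)=ray(t,*a),ray(s,*b); k=np.linalg.lstsq(np.c_[d1,-d2],o2-o1,rcond=None)[0]; p,q=o1+k[0]*d1,o2+k[1]*d2; return ((p+q)/2).round(1),np.linalg.norm(p-q).round(1)
print("mill knob",tri((419.3,229.5),(452,237)),"blue knob",tri((366,279.5),(367.5,264.8)),"salt",tri((319.3,202),(367.5,188.5)))
print("wall at floor",r(t,478,250,-880),r(t,550,470,-880)," table right edge",r(t,440,180,0),r(t,490,320,0),"syrup",r(t,243,300,182),"garlic",r(t,256,270,30))
E
```

```text
back edge z42 top [698.8 193.2] [494.9 227.3] scene [695.  191.1] [494.3 223.9]
far knob/end z30 [684.2 140.4]
mid knob/end z30 [588.4 156.7]
near knob/end z30 [491.5 173.6]
tips [683. 136.] [587.  152.1] [491.1 168.4]
scene knobs [683.9 142.9] [588.4 157.1]
mill knob (array([500.6,  30.9, 203.7]), np.float64(0.2)) blue knob (array([424.3, 139.2, 210.2]), np.float64(0.6)) salt (array([646.5, 170.4,  86.7]), np.float64(0.3))
wall at floor [ 898.4 -517.3] [ 112.7 -510.1]  table right edge [ 709.1 -110.4] [ 385.3 -119.2] syrup [432.9 335.3] garlic [548.9 310.6]
```

```bash
cat >> h.py <<'E'
from scipy.spatial.transform import Rotation as Ro
XR=np.array([.170,.9855,0]); YR=np.array([-.9855,.170,0]); O=np.array([543.9,187.9,0])
def R_t(deg,yaw=0):
    a=np.radians(deg); p=Ro.from_euler('z',yaw,degrees=True).apply(XR); z=np.sin(a)*p-np.cos(a)*np.array([0,0,1]); x=np.cos(a)*p+np.sin(a)*np.array([0,0,1]); return Ro.from_matrix(np.c_[x,np.cross(z,x),z])
def to(pos,R=None):
    o=get_obs(); R0=Ro.from_euler('xyz',o["tcp_rot"]); d=R0.inv().apply(np.array(pos)-o["tool_pos"])/1000
    print("t",o["time"],"tcp",o["tool_pos"].round(1),"dp",d.round(4),"rot",(R0.inv()*(R or R0)).as_rotvec().round(3))
E
python3 - <<'E'
from h import *
print(R_t(50).as_euler('xyz'))
o=get_obs()["tool_pos"]
to([250,365,320]); to([481,-23,320],R_t(0)); to([481,-23,320],R_t(50))
E
```

```text
[ 3.14159265 -0.87266463  1.39997617]
t 0.3 tcp [174.9 494.9 226.5] dp [-0.1141 -0.0975 -0.0934] rot [0. 0. 0.]
t 0.3 tcp [174.9 494.9 226.5] dp [-0.4612 -0.3863 -0.0933] rot [-0.     0.     1.402]
t 0.3 tcp [174.9 494.9 226.5] dp [-0.4612 -0.3863 -0.0933] rot [-0.609  0.722  1.306]
```

```bash
python3 -m pendant '{"dp":[[0,0,-0.05],[-0.02,-0.02,-0.1],[-0.07,-0.06,-0.1],[-0.11,-0.1,-0.1],[-0.15,-0.13,-0.1],[-0.19,-0.16,-0.1],[-0.23,-0.195,-0.1],[-0.27,-0.23,-0.1]],"rotation":[[0,0,0.1],[0,0,0.2],[0,0,0.3],[0,0,0.45],[0,0,0.6],[0,0,0.75],[0,0,0.9],[0,0,1.05]]}' 0.03 && python3 - <<'E'
from h import *
to([481,-23,320],R_t(0)); to([481,-23,320],R_t(50)); print(get_obs()["joint_positions"].round(2))
E
```

```text
time: 1.3
tool_pos: [353.4, 186.6, 326.9]
tcp_rot: [3.141, -0.0, 1.747]
contact_force: [0.7, 0.8, -0.1]
grip_width: 29.9
finger_force: 0.0
t 1.3 tcp [353.4 186.6 326.9] dp [-0.2288  0.0888  0.0069] rot [ 0.001 -0.     0.347]
t 1.3 tcp [353.4 186.6 326.9] dp [-0.2288  0.0888  0.0069] rot [-0.151  0.863  0.325]
[0.29 0.04 1.63 0.   1.47 0.12]
```

```bash
python3 -m pendant '{"dp":[[-0.04,0.015,0],[-0.08,0.03,0],[-0.12,0.045,0],[-0.16,0.06,0],[-0.2,0.075,0.005],[-0.229,0.089,0.007],[-0.229,0.089,0.007],[-0.229,0.089,0.007]],"rotation":[[-0.02,0.11,0.04],[-0.04,0.23,0.08],[-0.06,0.34,0.12],[-0.08,0.46,0.17],[-0.1,0.57,0.21],[-0.12,0.69,0.26],[-0.135,0.78,0.29],[-0.151,0.863,0.325]]}' && python3 - <<'E'
from h import *
to([481,-23,120],R_t(50)); to([481,-23,13],R_t(50)); print(get_obs()["joint_positions"].round(2))
E
```

```text
time: 2.3
tool_pos: [481.9, -22.0, 319.3]
tcp_rot: [-3.139, -0.875, 1.4]
contact_force: [0.5, 1.1, -0.5]
grip_width: 29.9
finger_force: 0.0
t 2.3 tcp [481.9 -22.  319.3] dp [-0.1537 -0.0004  0.1269] rot [-0.003 -0.002  0.   ]
t 2.3 tcp [481.9 -22.  319.3] dp [-2.358e-01 -2.000e-04  1.954e-01] rot [-0.003 -0.002  0.   ]
[-0.69  0.34  1.59  0.74  1.7  -0.61]
```

```bash
python3 -m pendant '{"dp":[[-0.03,0,0.025],[-0.065,0,0.054],[-0.1,0,0.083],[-0.135,0,0.112],[-0.165,0,0.137],[-0.19,0,0.158],[-0.205,0,0.17],[-0.21,0,0.174]],"rotation":[[0,0,0],[0,0,0],[0,0,0],[0,0,0],[0,0,0],[0,0,0],[0,0,0],[0,0,0]]}' && python3 - <<'E'
from h import *
to([481,-23,13],R_t(50))
for n in("top","scene"):
    c=vision.capture(n); 
    if n=="top": cv2.imwrite("pics/t1.png",c["pixels"][150:450,200:600,::-1].repeat(2,0).repeat(2,1))
E
```

```text
time: 3.3
tool_pos: [481.2, -22.9, 46.4]
tcp_rot: [-3.14, -0.873, 1.403]
contact_force: [-0.0, 0.0, 0.0]
grip_width: 29.8
finger_force: 0.0
t 3.3 tcp [481.2 -22.9  46.4] dp [-0.0257 -0.0001  0.0214] rot [-0.004  0.     0.002]
```

View pics/t1.png

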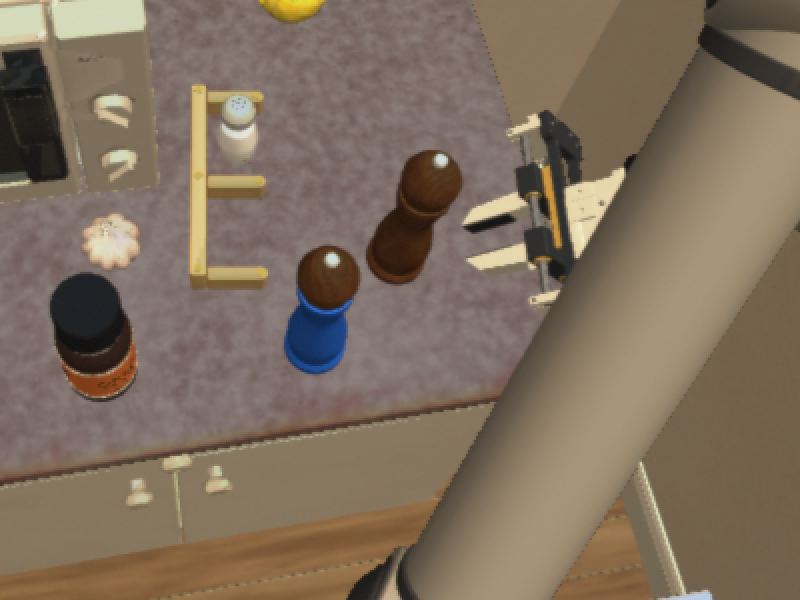

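The top view shows the fingers at (490,240) in the 2x crop, behind the mill's foot at (395,265), in line with it and clear of everything else. Next: lower, then push.

```bash
python3 -m pendant '{"dp":[[-0.008,0,0.007],[-0.016,0,0.0135],[-0.022,0,0.0185],[-0.0257,0,0.0214],[-0.0257,0,0.0214]],"rotation":[[0,0,0],[0,0,0],[0,0,0],[0,0,0],[0,0,0]]}' && python3 - <<'E'
from h import *
p=np.array([481,-23,13.])
d=np.array([.284,.959,0])
for a in (25,65): to(p+a*d)
E
```

```text
time: 4.03
tool_pos: [481.1, -23.0, 13.3]
tcp_rot: [-3.14, -0.872, 1.404]
contact_force: [-0.2, -0.1, 0.6]
grip_width: 30.1
finger_force: 0.0
t 4.025 tcp [481.1 -23.   13.3] dp [0.0157 0.003  0.0192] rot [0. 0. 0.]
t 4.025 tcp [481.1 -23.   13.3] dp [0.0412 0.0078 0.0496] rot [0. 0. 0.]
```

```bash
python3 -m pendant '{"dp":[[0.0032,0.0006,0.0038],[0.0064,0.0012,0.0076],[0.0096,0.0018,0.0114],[0.0128,0.0024,0.0153],[0.016,0.003,0.0191],[0.0185,0.0035,0.022],[0.021,0.004,0.025],[0.0235,0.0045,0.028]],"rotation":[[0,0,0],[0,0,0],[0,0,0],[0,0,0],[0,0,0],[0,0,0],[0,0,0],[0,0,0]]}' && python3 - <<'E'
from h import *
def mill():
    out=[]
    for n in("top","scene"):
        c=vision.capture(n); im=c["pixels"]; hsv=cv2.cvtColor(im,cv2.COLOR_RGB2HSV); h,s,v=[hsv[...,i].astype(int) for i in range(3)]
        m=((v>150)&(s<60)).astype(np.uint8); _,_,st,ce=cv2.connectedComponentsWithStats(m)
        print(n,[(ce[i].round(1).tolist(),int(st[i][4])) for i in range(1,len(st)) if 15<st[i][4]<90 and 300<ce[i][0]<470 and 180<ce[i][1]<300])
mill(); d=np.array([.284,.959,0]); to(get_obs()["tool_pos"]+40*d)
c=vision.capture("top"); cv2.imwrite("pics/t2.png",c["pixels"][180:380,250:500,::-1].repeat(3,0).repeat(3,1))
E
```

```text
time: 5.03
tool_pos: [491.9, 12.3, 13.5]
tcp_rot: [-3.142, -0.872, 1.404]
contact_force: [-0.3, -2.5, -0.5]
grip_width: 30.2
finger_force: 0.7
top [([419.4, 229.7], 31), ([464.0, 273.9], 45), ([365.7, 279.3], 38)]
scene [([450.2, 235.5], 37), ([367.1, 263.9], 43)]
t 5.125 tcp [491.8  12.5  13.5] dp [0.0255 0.0049 0.0304] rot [0. 0. 0.]
```

View pics/t2.png

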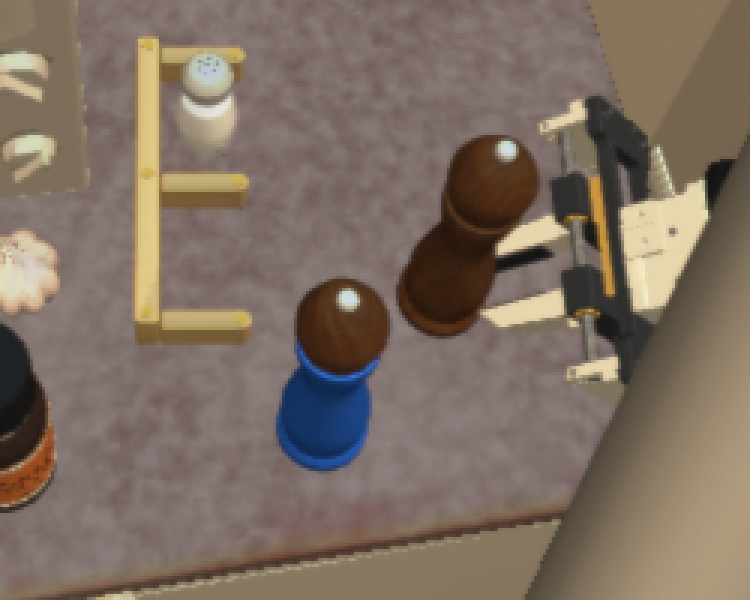

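The crop shows the mill cradled against both fingertips, knob at about (507,150) in the 3x crop, still upright, with about 2.5 N on the tool. Next: push on.

```bash
python3 -m pendant '{"dp":[[0.003,0.0006,0.0036],[0.006,0.0012,0.0072],[0.009,0.0018,0.0108],[0.012,0.0024,0.0144],[0.015,0.003,0.018],[0.018,0.0036,0.0216],[0.021,0.0042,0.0252],[0.024,0.0048,0.0288]],"rotation":[[0,0,0],[0,0,0],[0,0,0],[0,0,0],[0,0,0],[0,0,0],[0,0,0],[0,0,0]]}' && python3 -m pendant '{"dp":[[0.003,0.0006,0.0036],[0.006,0.0012,0.0072],[0.009,0.0018,0.0108],[0.012,0.0024,0.0144],[0.015,0.003,0.018],[0.018,0.0036,0.0216],[0.021,0.0042,0.0252],[0.024,0.0048,0.0288]],"rotation":[[0,0,0],[0,0,0],[0,0,0],[0,0,0],[0,0,0],[0,0,0],[0,0,0],[0,0,0]]}' && cat >> h.py <<'E'
def tri(t,a,s,b):
    (o1,d1),(o2,d2)=ray(t,*a),ray(s,*b); k=np.linalg.lstsq(np.c_[d1,-d2],o2-o1,rcond=None)[0]; p,q=o1+k[0]*d1,o2+k[1]*d2; return ((p+q)/2).round(1),np.linalg.norm(p-q).round(1)
def knobs(t_guess=None):
    C={n:vision.capture(n) for n in("top","scene")}; L={}
    for n,c in C.items():
        hsv=cv2.cvtColor(c["pixels"],cv2.COLOR_RGB2HSV); s,v=hsv[...,1],hsv[...,2]
        _,_,st,ce=cv2.connectedComponentsWithStats(((v>150)&(s<60)).astype(np.uint8)); L[n]=[ce[i] for i in range(1,len(st)) if 12<st[i][4]<90]
    for a in L["top"]:
        for b in L["scene"]:
            p,e=tri(C["top"],a,C["scene"],b)
            if e<3 and 190<p[2]<225: print("knob",p,"rack",(XR@(p-O)).round(1),(YR@(p-O)).round(1),e)
    return C
E
python3 - <<'E'
from h import *
C=knobs(); p=get_obs()["tool_pos"]; print("tcp rack",XR@(p-O),YR@(p-O))
cv2.imwrite("pics/t3.png",C["scene"]["pixels"][150:350,250:500,::-1].repeat(3,0).repeat(3,1))
E
```

```text
time: 6.18
tool_pos: [502.7, 48.7, 13.4]
tcp_rot: [-3.141, -0.872, 1.404]
contact_force: [-0.4, -1.5, 0.5]
grip_width: 30.3
finger_force: 0.9
time: 7.18
tool_pos: [513.6, 84.9, 13.3]
tcp_rot: [-3.141, -0.872, 1.404]
contact_force: [-0.7, -2.3, -0.0]
grip_width: 29.7
finger_force: 1.0
knob [933.7  87.  213.5] rack -33.2 -401.3 1.0
knob [607.4 292.3 192.6] rack 113.7 -44.8 0.9
knob [514.1 108.5 219.2] rack -83.3 15.9 0.0
knob [423.8 140.  213.1] rack -67.6 110.2 0.1
tcp rack -106.37836981583315 12.415718257216007
```

View pics/t3.png

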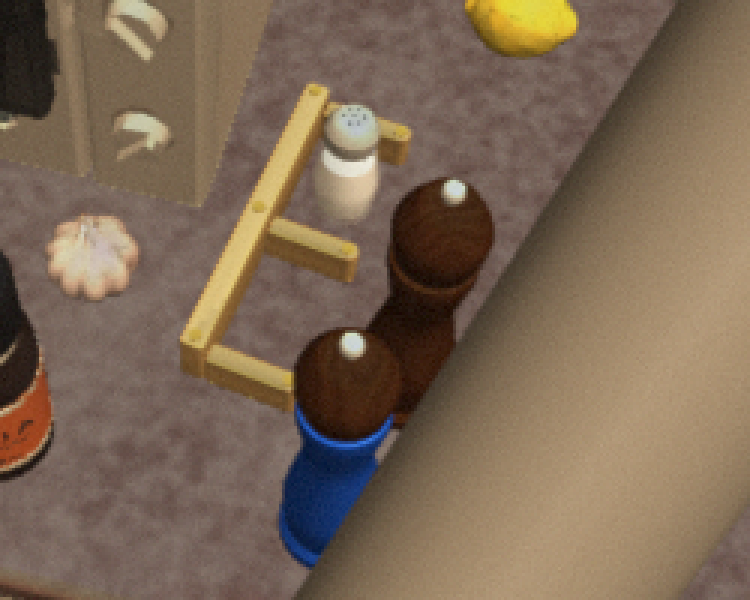

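The scene view shows the mill upright (knob at (454,190) in the 3x crop) and heading for the bay. The triangulated knob is at rack (-83,16) mm, so I'll drift about 14 mm toward -y while pushing.

```bash
python3 - <<'E'
from h import *
print(get_obs()["joint_positions"].round(2))
W=lambda x,y:O+x*XR+y*YR+[0,0,13]
for x,y in((-82,3),(-50,-1),(-28,-2)): to(W(x,y),R_t(50))
E
```

```text
[-0.47  0.8   1.88  0.97  1.08 -1.06]
t 7.275 tcp [513.6  85.2  13.3] dp [0.0154 0.0095 0.0188] rot [-0.004  0.     0.003]
t 7.275 tcp [513.6  85.2  13.3] dp [0.036  0.0137 0.0433] rot [-0.004  0.     0.003]
t 7.275 tcp [513.6  85.2  13.3] dp [0.0502 0.0148 0.0601] rot [-0.004  0.     0.003]
```

```bash
python3 -m pendant '{"dp":[[0.002,0.0012,0.0024],[0.004,0.0024,0.0047],[0.006,0.0036,0.007],[0.008,0.0048,0.0094],[0.01,0.006,0.0118],[0.012,0.0072,0.0141],[0.0137,0.0084,0.0164],[0.0154,0.0095,0.0188]],"rotation":[[0,0,0],[0,0,0],[0,0,0],[0,0,0],[0,0,0],[0,0,0],[0,0,0],[0,0,0]]}' && python3 - <<'E'
from h import *
C=knobs(); p=get_obs()["tool_pos"]; print("tcp rack",XR@(p-O),YR@(p-O))
W=lambda x,y:O+x*XR+y*YR+[0,0,13]
for x,y in((-50,-1),(-28,-2)): to(W(x,y),R_t(50))
cv2.imwrite("pics/t4.png",C["top"]["pixels"][180:380,250:500,::-1].repeat(3,0).repeat(3,1))
E
```

```text
time: 8.28
tool_pos: [527.1, 107.2, 13.0]
tcp_rot: [-3.141, -0.872, 1.404]
contact_force: [-0.8, -2.4, 2.8]
grip_width: 29.9
finger_force: 1.4
knob [606.5 292.2 193.8] rack 113.4 -44.0 0.7
knob [529.2 130.  215.6] rack -59.6 4.6 0.3
knob [423.8 140.  213.1] rack -67.6 110.2 0.1
tcp rack -82.3026187311357 2.870843515204621
t 8.375 tcp [527.1 107.3  13. ] dp [0.0208 0.004  0.0247] rot [-0.004  0.     0.003]
t 8.375 tcp [527.1 107.3  13. ] dp [0.0349 0.0051 0.0416] rot [-0.004  0.     0.003]
```

View pics/t4.png

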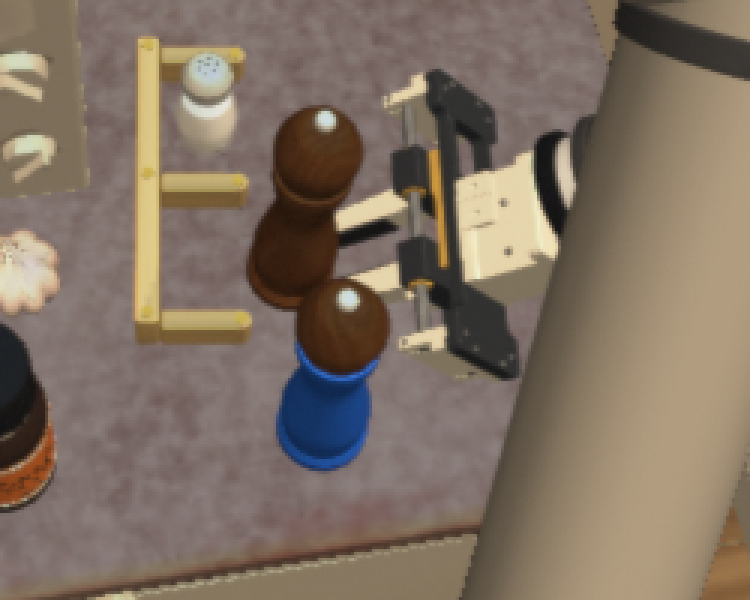

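The mill is entering the bay, knob at rack (-60,5). However, the near end of the gripper's bar, at (405,345) in this 3x crop, would come very close to the blue mill. I'll back off slightly, yaw about 12° to swing that end away, and narrow the fingers to 20 mm.

```bash
python3 - <<'E'
from h import *
W=lambda x,y:O+x*XR+y*YR+[0,0,13]
to(W(-93,2.9)); to(W(-92,-3.5),R_t(50,12))
E
```

```text
t 8.375 tcp [527.1 107.3  13. ] dp [-0.0069 -0.0001 -0.0082] rot [0. 0. 0.]
t 8.375 tcp [527.1 107.3  13. ] dp [-0.0063  0.0063 -0.0075] rot [ 0.157  0.    -0.132]
```

```bash
python3 -m pendant '{"dp":[[-0.0035,0,-0.0041],[-0.0069,0,-0.0082],[-0.0069,0.0015,-0.0082],[-0.0067,0.003,-0.008],[-0.0065,0.005,-0.0078],[-0.0063,0.0063,-0.0075],[-0.0063,0.0063,-0.0075]],"rotation":[[0,0,0],[0,0,0],[0.04,0,-0.033],[0.08,0,-0.066],[0.12,0,-0.1],[0.157,0,-0.132],[0.157,0,-0.132]]}' && python3 -m pendant '{"dp":[[0,0,0],[0,0,0],[0,0,0]],"rotation":[[0,0,0],[0,0,0],[0,0,0]]}' 0.02 && python3 - <<'E'
from h import *
C=knobs(); p=get_obs()["tool_pos"]; print("tcp rack",XR@(p-O),YR@(p-O))
W=lambda x,y:O+x*XR+y*YR+[0,0,13]
for x,y in((-80,-5),(-55,-7),(-40,-8),(-27,-9)): to(W(x,y),R_t(50,12))
E
```

```text
time: 9.25
tool_pos: [532.0, 96.1, 12.8]
tcp_rot: [3.141, -0.872, 1.61]
contact_force: [0.1, -0.9, 0.2]
grip_width: 30.0
finger_force: 0.0
time: 9.62
tool_pos: [531.4, 96.3, 13.0]
tcp_rot: [-3.141, -0.872, 1.609]
contact_force: [0.7, -0.3, -0.1]
grip_width: 20.2
finger_force: 0.0
knob [607.3 292.5 192.7] rack 113.9 -44.7 0.8
knob [531.3 129.8 212.3] rack -59.4 2.5 0.2
knob [423.5 140.  213.7] rack -67.7 110.5 0.1
tcp rack -92.39332934841924 -3.333898042323291
t 9.725 tcp [531.5  96.3  13. ] dp [0.0076 0.0042 0.009 ] rot [-0.     0.001 -0.   ]
t 9.725 tcp [531.5  96.3  13. ] dp [0.023  0.0114 0.0274] rot [-0.     0.001 -0.   ]
t 9.725 tcp [531.5  96.3  13. ] dp [0.0323 0.0155 0.0385] rot [-0.     0.001 -0.   ]
t 9.725 tcp [531.5  96.3  13. ] dp [0.0404 0.0191 0.0481] rot [-0.     0.001 -0.   ]
```

```bash
python3 -m pendant '{"dp":[[0.0029,0.0014,0.0034],[0.0058,0.0029,0.0069],[0.0087,0.0043,0.0103],[0.0115,0.0057,0.0137],[0.0144,0.0071,0.0171],[0.0173,0.0086,0.0206],[0.0202,0.01,0.024],[0.023,0.0114,0.0274]],"rotation":[[0,0,0],[0,0,0],[0,0,0],[0,0,0],[0,0,0],[0,0,0],[0,0,0],[0,0,0]]}' && python3 - <<'E'
from h import *
C=knobs(); p=get_obs()["tool_pos"]; print("tcp rack",XR@(p-O),YR@(p-O))
W=lambda x,y:O+x*XR+y*YR+[0,0,13]
for x,y in((-40,-8),(-27,-9)): to(W(x,y),R_t(50,12))
cv2.imwrite("pics/t5.png",C["top"]["pixels"][180:380,250:500,::-1].repeat(3,0).repeat(3,1))
E
```

```text
time: 10.72
tool_pos: [541.6, 132.8, 12.9]
tcp_rot: [-3.141, -0.872, 1.609]
contact_force: [-0.5, -1.1, 0.5]
grip_width: 20.1
finger_force: 0.9
knob [606.8 292.3 193.4] rack 113.6 -44.2 0.7
tcp rack -54.46010513744816 -7.024192581599155
t 10.825 tcp [541.6 133.   12.9] dp [0.009  0.004  0.0106] rot [-0.001  0.     0.   ]
t 10.825 tcp [541.6 133.   12.9] dp [0.0171 0.0077 0.0202] rot [-0.001  0.     0.   ]
```

View pics/t5.png

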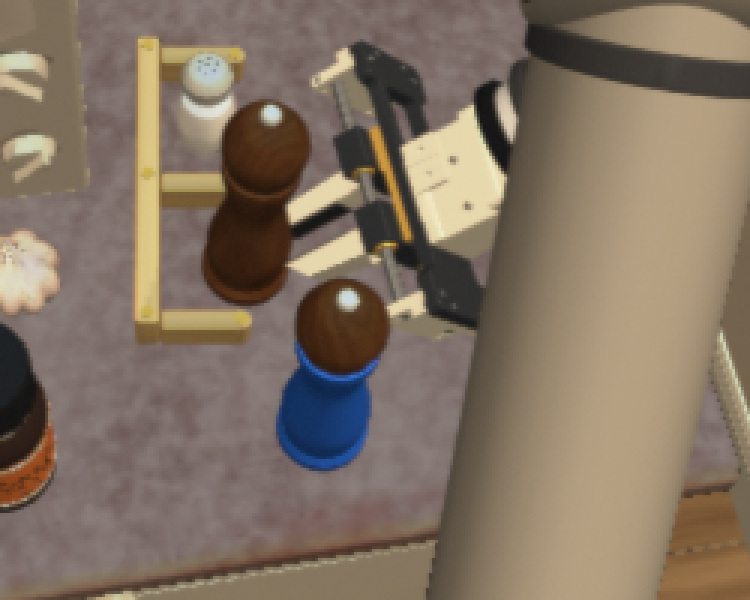

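The crop shows the mill upright in the bay mouth, foot at about (247,265) in the 3x crop, roughly 28 mm short of home, with the gripper clear of the blue mill and the salt. Next: the last part, slower.

```bash
python3 -m pendant '{"dp":[[0.0019,0.0009,0.0023],[0.0038,0.0017,0.0045],[0.0057,0.0026,0.0067],[0.0074,0.0034,0.0088],[0.009,0.004,0.0106],[0.0105,0.0047,0.0124],[0.012,0.0054,0.0142],[0.0132,0.006,0.0156]],"rotation":[[0,0,0],[0,0,0],[0,0,0],[0,0,0],[0,0,0],[0,0,0],[0,0,0],[0,0,0]]}' && python3 -m pendant '{"dp":[[0.0005,0.0002,0.0006],[0.001,0.0005,0.0012],[0.0015,0.0007,0.0018],[0.002,0.0009,0.0024]],"rotation":[[0,0,0],[0,0,0],[0,0,0],[0,0,0]]}' && python3 - <<'E'
from h import *
C=knobs(); p=get_obs()["tool_pos"]; print("tcp rack",XR@(p-O),YR@(p-O))
c=C["top"]; hsv=cv2.cvtColor(c["pixels"],cv2.COLOR_RGB2HSV); _,_,st,ce=cv2.connectedComponentsWithStats(((hsv[...,2]>150)&(hsv[...,1]<60)).astype(np.uint8))
for i in range(1,len(st)):
    if 12<st[i][4]<90 and 300<ce[i][0]<380 and 200<ce[i][1]<300: q=onplane(c,*ce[i],214); print(ce[i],"rack@214",(XR@(q-O)).round(1),(YR@(q-O)).round(1))
E
```

```text
time: 11.82
tool_pos: [546.8, 153.3, 13.0]
tcp_rot: [-3.141, -0.872, 1.609]
contact_force: [-0.5, -1.1, 1.0]
grip_width: 20.1
finger_force: 0.8
time: 12.32
tool_pos: [547.5, 156.3, 12.9]
tcp_rot: [-3.141, -0.872, 1.609]
contact_force: [-0.7, -1.7, -0.2]
grip_width: 20.1
finger_force: 0.8
knob [607.5 292.5 192.5] rack 113.9 -44.9 0.9
knob [544.8 182.7 213.7] rack -5.0 -1.8 0.4
tcp rack -30.466373155413915 -8.939260667329755
[311.56521739 214.39130435] rack@214 17.4 -5.2
[325.  216.5] rack@214 -4.9 -1.5
[365.68421053 279.31578947] rack@214 -67.5 110.5
```

```bash
for i in 1; do python3 -m pendant '{"dp":[[0.0005,0.0002,0.0006],[0.001,0.0003,0.0012],[0.0015,0.0004,0.0018],[0.0015,0.0004,0.0018]],"rotation":[[0,0,0],[0,0,0],[0,0,0],[0,0,0]]}'; done; python3 -m pendant '{"dp":[[0.0004,0,0.0005],[0.0008,0,0.001],[0.0008,0,0.001]],"rotation":[[0,0,0],[0,0,0],[0,0,0]]}'
```

```text
time: 12.92
tool_pos: [547.8, 158.7, 13.0]
tcp_rot: [-3.141, -0.872, 1.609]
contact_force: [0.1, -1.1, -0.4]
grip_width: 20.0
finger_force: 0.7
time: 13.3
tool_pos: [547.9, 159.8, 12.9]
tcp_rot: [-3.141, -0.872, 1.61]
contact_force: [0.6, -2.8, 1.2]
grip_width: 19.9
finger_force: 1.2
```

```bash
python3 -m pendant '{"dp":[[0.0004,0,0.0005],[0.0008,0,0.001],[0.0008,0,0.001]],"rotation":[[0,0,0],[0,0,0],[0,0,0]]}'; python3 - <<'E'
from h import *
knobs(); p=get_obs(); print("tcp rack",XR@(p["tool_pos"]-O),p["contact_force"])
E
```

```text
time: 13.68
tool_pos: [548.0, 160.4, 12.9]
tcp_rot: [3.141, -0.871, 1.61]
contact_force: [-1.6, -6.9, 2.4]
grip_width: 19.8
finger_force: 3.5
knob [607.2 292.3 192.9] rack 113.6 -44.6 0.9
knob [546.4 186.  212.2] rack -1.4 -2.8 0.5
tcp rack -26.416130969734446 [-0.99553002 -6.56337856  1.96510971]
```

The force rose to about 7 N and the tool stalled at TCP rack x = -26.4, so the mill is against the back rail. Next: back off and check.

```bash
python3 - <<'E'
from h import *
p=get_obs()["tool_pos"]; to(p-100*XR); to(p-100*Ro.from_euler('z',12,degrees=True).apply(XR))
E
python3 -m pendant '{"dp":[[-0.0015,0,-0.0018],[-0.004,0,-0.0048],[-0.008,0,-0.0095],[-0.015,0,-0.018],[-0.025,0,-0.03],[-0.035,0,-0.042],[-0.045,0,-0.054],[-0.055,0,-0.066]],"rotation":[[0,0,0],[0,0,0],[0,0,0],[0,0,0],[0,0,0],[0,0,0],[0,0,0],[0,0,0]]}' && python3 -m pendant '{"dp":[[-0.01,0,-0.012],[-0.02,0,-0.024],[-0.025,0,-0.03],[-0.025,0,-0.03]],"rotation":[[0,0,0],[0,0,0],[0,0,0],[0,0,0]]}' && python3 - <<'E'
from h import *
C=knobs()
def foot(n,seed):
    from scipy.optimize import least_squares
    c=C[n]; hsv=cv2.cvtColor(c["pixels"],cv2.COLOR_RGB2HSV); h,s,v=[hsv[...,i].astype(int) for i in range(3)]
    m=((h<16)&(s>110)&(v<130)).astype(np.uint8); _,l=cv2.connectedComponents(m); ys,xs=np.nonzero(l==l[seed[1],seed[0]]); print(n,xs.min(),xs.max(),ys.min(),ys.max())
    pts=np.array([onplane(c,u,ys[xs==u].max()+.5,0)[:2] for u in np.unique(xs) if ys[xs==u].max()>ys.max()-10])
    r=least_squares(lambda p:np.hypot(*(pts-p).T)-29,pts.mean(0)+[29,0],loss="soft_l1").x
    d=np.r_[r,0]-O; print("foot",r.round(1),"rack",(XR@d).round(1),(YR@d).round(1))
u,v=proj(C["top"],[545,186,30]); foot("top",(int(u),int(v)))
cv2.imwrite("pics/t6.png",C["top"]["pixels"][180:380,250:500,::-1].repeat(3,0).repeat(3,1))
E
```

```text
t 13.775 tcp [548.  160.4  12.9] dp [-0.063  -0.0208 -0.0748] rot [0. 0. 0.]
t 13.775 tcp [548.  160.4  12.9] dp [-0.0644  0.     -0.0765] rot [0. 0. 0.]
time: 14.78
tool_pos: [551.2, 74.1, 13.2]
tcp_rot: [-3.141, -0.872, 1.609]
contact_force: [0.4, -0.3, -0.6]
grip_width: 19.7
finger_force: 0.0
time: 15.28
tool_pos: [552.7, 35.9, 13.4]
tcp_rot: [-3.141, -0.872, 1.609]
contact_force: [-1.2, -0.2, 0.1]
grip_width: 20.6
finger_force: 0.0
knob [606.5 292.2 193.8] rack 113.4 -44.0 0.7
knob [545.1 185.6 213.5] rack -2.1 -1.6 0.2
knob [423.2 140.1 214. ] rack -67.6 110.8 0.0
top 304 336 213 280
foot [549.8 189.2] rack 2.3 -5.6
```

View pics/t6.png

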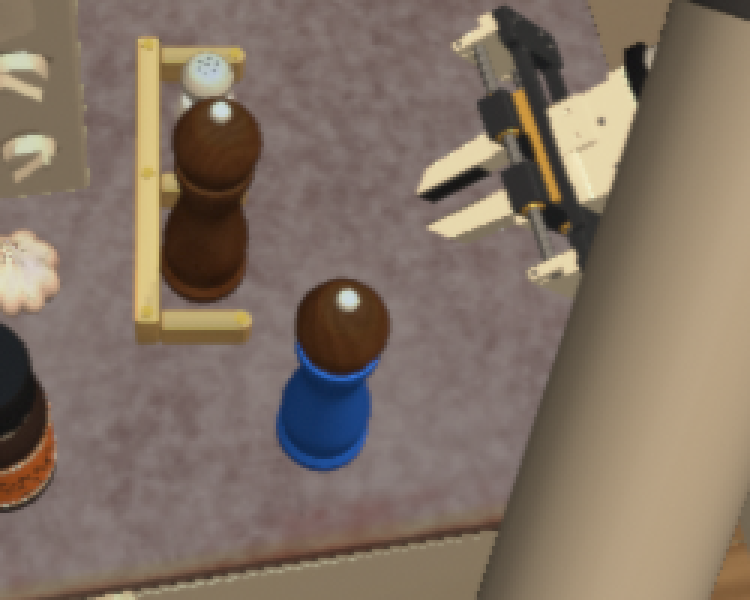

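The final view shows the mill upright against the back rail, foot at (205,265) in the 3x crop and about rack (0 to 2, -4) mm. The arm is clear, and the salt, syrup bottle, garlic and blue mill look unmoved.

```bash
python3 -c "
from plant import workorder
print(workorder.close_job())"
```

```text
the job is handed in; nothing more can be done
None
```

The pepper mill stands upright against the back rail in the empty bay, about 4 mm off its middle, the arm is clear of everything, and the job is handed in; the close call returned no verdict.

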